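Close the junction box latch and run its wing nut down

ROBOT

A 6-joint arm with a two-finger parallel gripper is mounted at the origin on the work surface. World frame = base frame: x ahead of the robot, y to its left, z up, the work surface at z = 0. Lengths are in m, angles in degrees, forces in N, time in s.
With the tool pointing down it reaches from about 0.375 to 0.925 m from the base axis. Payload 5.7 kg.
Tool frame: the origin (TCP) lies midway between the tips of the shut fingers; the grasp point (between the pads) lies 19 mm behind it (grasp_offset is the z of the grasp point in the tool frame, in m); z points along the fingers, y is the direction in which the jaws open and shut (so a half turn about z gives the same grasp; the last joint's range is limited). The gripper opens to 85 mm and grips with 20 to 120 N. Pads are 22 mm wide; open, the fingers measure 114 mm over their backs; the gripper's body (76 mm by 85 mm) begins 54 mm behind the grasp point. The pads swing forward as they close: fully open they stand 13 mm farther back than shut.
Start: joints at [-74.949, 20.558, 86.54, -0, 72.909, -6.595], TCP at [0.221, -0.558, 0.231] pointing down, gripper open.
Joint ranges: [-170.27, 170.27], [-57.76, 135], [12.27, 136.19], [-55.21, 235.2], [11.17, 155.16], [-170.74, 170.74]. Speed limits (degrees/s): [136.94, 136.94, 180, 180, 180, 180].

INTERFACE

Orientations are given as [roll, pitch, yaw] about the fixed x, y, z axes, in that order (R = Rz(yaw) Ry(pitch) Rx(roll)).
In Python, from workcell import get_obs, snapshot, camera_params, close_job, grasp_offset gives the robot as it stands.
- The arm moves only by the shell command python3 -m crank 'ROWS' [FORCE]. ROWS is JSON, a list of rows, each a list of 3 entries, a list of its own where there are three numbers: the opening, from -1 (shut) to 1 (fully open), then the shift along the tool's x, y, z in cm, then the turn, a rotation vector about the tool's x, y, z in rad. In form: [[jaw, [tx, ty, tz], [rx, ry, rz]], ...]. A call has 1 to 10 rows; each row shifts and turns the commanded pose from where the row before left it, along the tool's axes as they then stand; what a row does not reach is not made up. A row lasts 1/8 s, in which the tool goes at most 62.5 mm and 10.7 degrees, less where a joint would pass 70% of its speed; a pose out of reach is approached as far as the arm can. A call with a gripper value outside its range is refused whole. The fingers move at their own pace and stop on an object; FORCE is the grip in N (left out, the last holds). Time passes only in rows, so rows that do not move let the fingers close. It gives the time, the measured TCP pose, the force and the opening at its end, in the units of the state.
- get_obs(): the state, without advancing time (a new reading comes with each control period).
- snapshot(name): name is "scene" or "top"; returns the picture (384x512x3 uint8, red, green, blue); there is no depth.
- camera_params(name): a dict with "fx", "fy", "cx", "cy" (pixels), "k1" (the pictures are not rectified: a ray, as slopes to the right and down, at radius r is drawn at 1 + k1 r^2 times it, then the intrinsics apply), "rvec" (rotation vector, rad) and "tvec" (3), from world to camera coordinates, as OpenCV has them. Camera axes: x right, y down, z forward; pixel columns grow to the right and rows downward; lengths in m; the calibration is good to about 2 mm. A picture is of the moment at which its call begins. camera_params takes no time and is no camera call.
- close_job(): hands the job in, once; it reports no verdict.
The state is a dict: "time": time; "qpos": joint angles; "joint_velocities": joint speeds; "tau": joint torques, N m; "position": TCP position; "ee_rot": TCP orientation; "ft_force": force on the tool from outside, world axes, zero at the start; "wrist_torque": the same for the moment, N m; "grip_width": opening from 0.0 (shut) to 1.0 (fully open).
Only numpy, scipy, OpenCV 4.12 (cv2) and the standard library are available. Lean on these libraries where they do the work, as an engineer would, in place of code of your own. Each camera call takes 0.05 s, during which the arm holds its last target.

TASK

Close up the grey junction box: push the red slotted latch by its thumb tab until it is home around the threaded stud, then turn the loose brass wing nut clockwise (seen from above) with repeated sideways fingertip strokes on its wings, gently, until it is screwed all the way down and stops, without forcing it there. Only push with the fingertips, never pinch the latch tab or the wings, leave the screwdriver, tape roll and mug where they are, and finish with the hand clear.

Things in the scene. Friction and masses are not known exactly. Their poses are not given: they have to be found in the camera images.
- junction_box: Grey steel junction box fixed to the desk, 150 (x) x 260 (y) x 60 mm high; its lid, 158 x 268 mm, is the top 8 mm. Origin: centre of the underside; z up. On the lid's centre line (x = 0): conduit stub at y = -105 mm, threaded stud with wing nut at y = -55 mm, latch pivot at y = +70 mm.
- stud_axis (a point): Point on the axis of the upright threaded stud (10 mm diameter, 42 mm high), at the height of the lid's top, 60 mm above the desk.
- stub_top (a point): Centre of the top of the fixed aluminium conduit stub, 28 mm diameter, 45 mm high above the lid (foot 36 mm diameter, 6 mm high), 50 mm from the stud axis: a finger cannot circle the nut past it, so it must come off and take a wing again.
- latch_pivot (a point): Point on the vertical pivot axis of the latch, at the height of the lid's top, 125 mm from the stud axis.
- latch_tab (a point): Middle of the latch's red upturned thumb tab: a plate 4 mm thick, 20 mm long (along the bar), from 5 to 27 mm above the lid; this point is 18 mm above the lid, 55 mm from the pivot along the bar and 9 mm to the open side (box -x when home) of the bar's centre line.
- latch (a joint): Angle of the red slotted bar (22 mm wide, lying 3 to 7 mm above the lid), rad. 0 = home against a stop: it points from pivot to stud (box -y), the slot round the stud. It grows, up to 1.4, as the free end swings out to box -x; to close, push the tab across the bar from its open side (towards box +x when home). Stays where left; about 2 N at the tab.
- wing_nut (a joint): Turn of the brass wing nut, rad. It grows clockwise seen from above, up to 8.0, where the nut is all the way down on the latch and stops hard (no more than 35 N on it); 0 is the top of its thread. The nut sinks 6 mm a turn. Stays where left; takes about 2 to 3 N on a wing.
- wing_blue (a point): Middle of the wing with the blue outer end, 22 mm from the stud axis. The nut has two opposite upright wings, each 5 mm thick, 22 mm high, reaching from the hub (19 mm diameter) to 32 mm from the axis. All the way down, they stand from 14 to 36 mm above the lid (this point at 25 mm); at joint value 0, 7.6 mm higher.
- wing_plain (a point): The same point on the opposite, unpainted wing, 22 mm from the stud axis.
- screwdriver: Bystander: loose screwdriver lying on the desk beyond the box. Leave it alone. Origin: under its middle.
- tape_roll: Bystander: loose black roll of tape lying flat on the desk, 68 mm diameter, 19 mm high. Leave it alone. Origin: centre of its underside.
- mug: Bystander: loose white mug, 76 mm diameter, 85 mm high, on the desk. Leave it alone. Origin: centre of its underside.

How it is judged:
By the outcome, as a careful person would: the job done as asked, in the order asked, and still so for the second after the job is handed in, with the robot touching nothing.
It also fails if it takes over 54 s, if anything falls off the work surface, if the arm or the gripper's body presses on something with over 40 N, if the wrist force passes 120 N, or if a joint passes its speed limit or range.

## Working session

There is one attempt and no reset: what is moved stays moved. The work goes in short steps, Python scripts to look and compute and a shell command to move; the robot and the scene stay as the last step left them, time stands still between calls to the robot, and variables do not carry over. Pictures are saved under pics/ and viewed, and the job is handed in when it is done.

```bash
ls; mkdir -p pics; python3 - <<'E'
from workcell import *
import cv2
print(get_obs())
for n in("scene","top"):
    cv2.imwrite(f"pics/{n}0.png",cv2.cvtColor(snapshot(n),cv2.COLOR_RGB2BGR)); print(camera_params(n))
print(grasp_offset)
E
```

```text
pics
{'time': 0.0, 'qpos': array([-7.49481153e+01,  2.05991977e+01,  8.65994344e+01, -4.32987038e-05,
        7.29093551e+01, -6.59706890e+00]), 'joint_velocities': array([ 0.01505722, -0.04994352, -0.02791803, -0.03055663,  0.07854353,
        0.00149506]), 'tau': array([ 6.46591579e-04, -5.27605391e+01, -2.78610975e+01, -9.36791457e-05,
        1.31771350e-02, -9.74761264e-06]), 'position': array([ 0.22114079, -0.55701769,  0.23043751]), 'ee_rot': array([-1.79892723e+02, -1.23651509e-02,  2.16489547e+01]), 'ft_force': array([-0.0884394 , -0.50857148,  0.31358728]), 'wrist_torque': array([ 0.00455645, -0.02528609,  0.03804558]), 'grip_width': 1.0007394379935841}
{'fx': 485.36636447402634, 'fy': 485.36636447402634, 'cx': 256.2687587919698, 'cy': 190.34528647405395, 'k1': -0.02443160977531593, 'rvec': array([ 2.36825899,  0.58214795, -0.22399388]), 'tvec': array([-0.56605554, -0.12201885,  1.42265065])}
{'fx': 415.72922871728883, 'fy': 415.72922871728883, 'cx': 260.2264452720361, 'cy': 191.55556461401233, 'k1': 0.028539101828128258, 'rvec': array([ 2.16463749, -2.17873925,  0.12683623]), 'tvec': array([0.03684695, 0.61615494, 0.95941811])}
-0.0187
```

View pics/scene0.png

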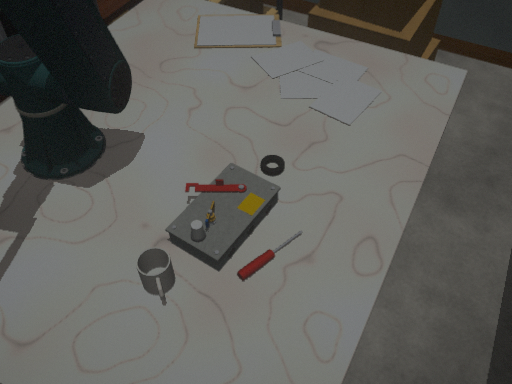

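View pics/top0.png

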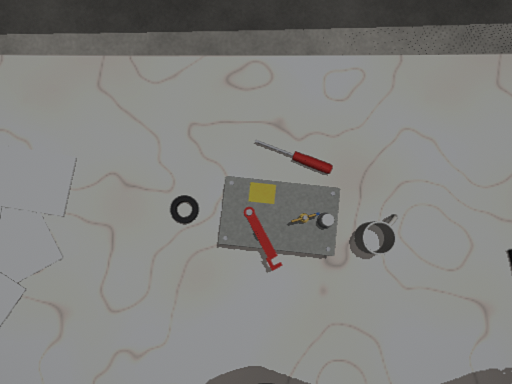

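```bash
python3 - <<'E'
import cv2
a=cv2.imread("pics/scene0.png")[150:275,155:305]; b=cv2.imread("pics/top0.png")[165:280,205:355]
cv2.imwrite("pics/s0z.png",cv2.convertScaleAbs(cv2.resize(a,None,fx=5,fy=4.8,interpolation=2),alpha=1.7)[:600,:750]);cv2.imwrite("pics/t0z.png",cv2.convertScaleAbs(cv2.resize(b,None,fx=5,fy=5,interpolation=2),alpha=1.7))
E
```

```text
(no output)
```

View pics/s0z.png

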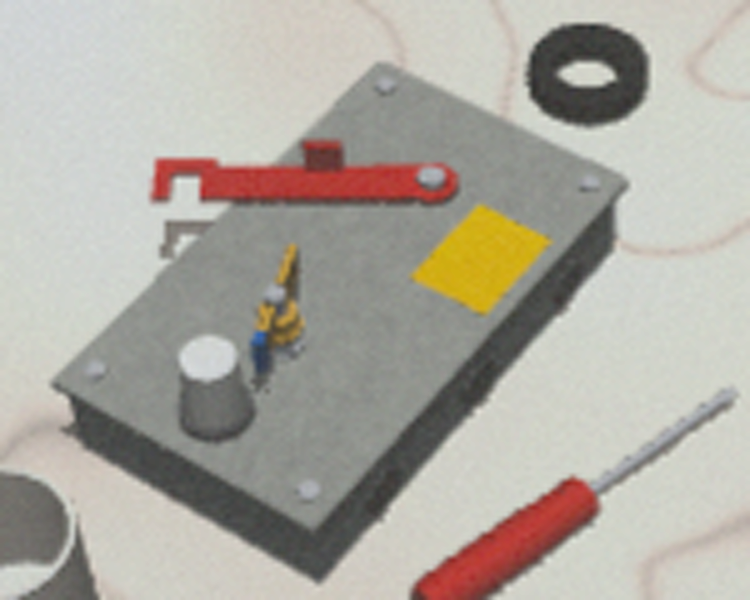

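View pics/t0z.png

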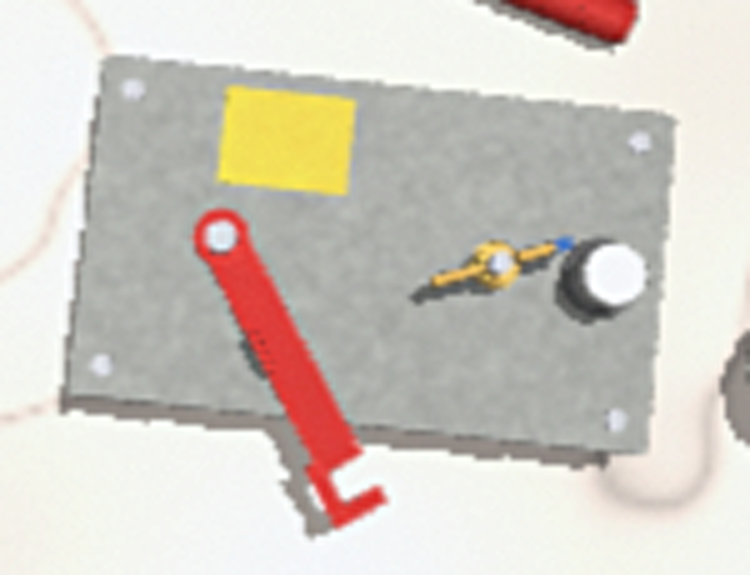

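```bash
cat > h.py <<'E'
import numpy as np, cv2
from workcell import *
def cam(n):
    p=camera_params(n);K=np.array([[p['fx'],0,p['cx']],[0,p['fy'],p['cy']],[0,0,1]]);D=np.array([p['k1'],0,0,0,0.]);R=cv2.Rodrigues(p['rvec'])[0];return K,D,R,np.array(p['tvec']),p['rvec']
def ray(n,uv):
    K,D,R,t,_=cam(n);q=cv2.undistortPoints(np.array([[uv]],float),K,D)[0,0]
    return -R.T@t, R.T@np.array([q[0],q[1],1])
def onz(n,uv,z):
    o,d=ray(n,uv);return o+d*(z-o[2])/d[2]
def proj(n,P):
    K,D,R,t,rv=cam(n);return cv2.projectPoints(np.array(P,float).reshape(-1,3),rv,t,K,D)[0][:,0]
def tri(a,b):
    o1,d1=ray("top",a);o2,d2=ray("scene",b)
    A=np.stack([d1,-d2],1);s=np.linalg.lstsq(A,o2-o1,rcond=None)[0]
    p,q=o1+s[0]*d1,o2+s[1]*d2;return (p+q)/2,np.linalg.norm(p-q)
E
python3 - <<'E'
from h import *
np.set_printoptions(precision=4,suppress=True)
T=lambda u,v:(205+(u+.5)/5-.5,165+(v+.5)/5-.5)
S=lambda u,v:(155+(u+.5)/5-.5,150+(v+.5)/4.8-.5)
ct=[(105,57),(675,117),(648,453),(70,395)]
C=np.array([onz("top",T(*c),.06) for c in ct]);print(C,C.mean(0))
for i in range(4): print(np.linalg.norm(C[i]-C[i-1]), np.degrees(np.arctan2(*(C[i]-C[i-1])[1::-1])))
for n,t,s,z in [("stud",(500,262),(275,293),.102),("stub",(614,274),(208,357),.105),("piv",(220,236),(432,176),.07),("wplain",(437,280),(292,250),.1),("wblue",(567,243),(259,345),.1),("slotend",(333,527),(155,160),.066),("yel",(287,139),(481,258),.06)]:
    print(n,onz("top",T(*t),z),onz("scene",S(*s),z),*tri(T(*t),S(*s)))
E
```

```text
[[ 0.6503  0.1135  0.06  ]
 [ 0.6207 -0.1514  0.06  ]
 [ 0.4663 -0.1347  0.06  ]
 [ 0.4944  0.1291  0.06  ]] [ 0.5579 -0.0109  0.06  ]
0.15670714362940147 -5.737080476980453
0.26650127083803654 -96.39095782087526
0.15524360019394812 173.83731946931618
0.26533542418262723 83.92313966092918
stud [ 0.552  -0.0639  0.102 ] [ 0.5513 -0.0664  0.102 ] [ 0.5512 -0.0646  0.1002] 0.001954756502147123
stub [ 0.5463 -0.1135  0.105 ] [ 0.5459 -0.1158  0.105 ] [ 0.5457 -0.1143  0.1032] 0.0016042285540942161
piv [0.5661 0.0601 0.07  ] [0.5653 0.0587 0.07  ] [0.5655 0.0597 0.0693] 0.0014412939748563991
wplain [ 0.5443 -0.0361  0.1   ] [ 0.5433 -0.0379  0.1   ] [ 0.5436 -0.0367  0.099 ] 0.001832575990897991
wblue [ 0.5603 -0.0939  0.1   ] [ 0.5604 -0.0958  0.1   ] [ 0.56   -0.0945  0.0982] 0.0009493076097469204
slotend [0.4345 0.0097 0.066 ] [0.432  0.0062 0.066 ] [0.4327 0.0084 0.0643] 0.004083662115880943
yel [0.6115 0.029  0.06  ] [0.6097 0.028  0.06  ] [0.6106 0.0285 0.0602] 0.0020229260372492614
```

The top view shows the red bar swung to box −x, about 54° open. The stud is near pixel (305,217), the blue wing tip near (318,213) and the stub near (327,220). The box's fitted centre is about (0.558, −0.0105) with yaw −6.1°. I'll shut the jaws and fly above the spot on the open side of the tab.

```bash
python3 -m crank '[[-1,[2.435,-2.416,0],[0,0,0]],[-1,[2.435,-2.416,0],[0,0,0]],[-1,[2.435,-2.416,0],[0,0,0]],[-1,[2.435,-2.416,0],[0,0,0]],[-1,[2.435,-2.416,0],[0,0,0]],[-1,[2.435,-2.416,0],[0,0,0]],[-1,[2.435,-2.416,0],[0,0,0]],[-1,[2.435,-2.416,0],[0,0,0]],[-1,[2.435,-2.416,0],[0,0,0]],[-1,[2.435,-2.416,0],[0,0,0]]]' 20
```

```text
time: 1.35
position: [0.3586, -0.242, 0.2311]
ee_rot: [-180.0, 0.0, 21.6]
ft_force: [-0.0, 0.2, 0.9]
grip_width: -0.005
```

```bash
python3 -m crank '[[-1,[2.435,-2.416,0],[0,0,0]],[-1,[2.435,-2.416,0],[0,0,0]],[-1,[2.435,-2.416,0],[0,0,0]],[-1,[2.435,-2.416,0],[0,0,0]],[-1,[2.435,-2.416,0],[0,0,0]],[-1,[2.435,-2.416,0],[0,0,0]],[-1,[2.435,-2.416,0],[0,0,0]],[-1,[2.435,-2.416,0],[0,0,0]],[-1,[2.435,-2.416,0],[0,0,0]],[-1,[2.435,-2.416,0],[0,0,0]]]'
```

```text
time: 2.6
position: [0.4958, 0.0722, 0.231]
ee_rot: [-180.0, 0.0, 21.7]
ft_force: [-0.4, -0.6, 0.1]
grip_width: 0.002
```

```bash
python3 -m crank '[[-1,[0,0,0],[0,0,-0.17]],[-1,[0,0,0],[0,0,-0.17]],[-1,[0,0,0],[0,0,-0.17]],[-1,[0,0,0],[0,0,-0.17]],[-1,[0,0,0],[0,0,-0.17]],[-1,[0,0,0],[0,0,-0.17]],[-1,[0,0,0],[0,0,-0.17]],[-1,[0,0,0],[0,0,-0.17]],[-1,[0,0,0],[0,0,-0.17]],[-1,[0,0,0],[0,0,-0.17]]]'
cat >> h.py <<'E'
from scipy.spatial.transform import Rotation as Ro
np.set_printoptions(precision=4,suppress=True)
c0=np.array([.558,-.0105]);ang=np.radians(-6.1);bx=np.array([np.cos(ang),np.sin(ang)]);by=np.array([-np.sin(ang),np.cos(ang)])
stud=np.array([.5518,-.0653]);piv=np.array([.5655,.0595])
def goto(xyz,yaw=None):
    o=get_obs();Rm=Ro.from_euler('xyz',o['ee_rot'],degrees=True)
    print("pos",o['position'],o['ee_rot'],"F",o['ft_force'],"t",o['time'])
    print("tool shift cm",Rm.as_matrix().T@(np.array(xyz)-o['position'])*100)
    if yaw is not None:
        print("rotvec",(Rm.inv()*Ro.from_euler('xyz',[180,0,yaw],degrees=True)).as_rotvec())
def shot(n,f,box,k):
    a=snapshot(n)[box[1]:box[3],box[0]:box[2],::-1]
    cv2.imwrite("pics/"+f,cv2.convertScaleAbs(cv2.resize(a,None,fx=k,fy=k,interpolation=2),alpha=1.7))
E
python3 - <<'E'
from h import *
goto([.4955,.0718,.231],119.3)
shot("scene","s1.png",(130,60,300,190),4)
E
```

```text
time: 3.85
position: [0.4953, 0.0711, 0.231]
ee_rot: [-180.0, -0.0, 119.4]
ft_force: [-0.4, 0.5, 0.1]
grip_width: 0.001
pos [0.4953 0.0711 0.231 ] [-179.9547   -0.0327  119.3705] F [-0.4155  0.54    0.0865] t 3.85
tool shift cm [ 0.0526  0.0493 -0.0048]
rotvec [-0.0008 -0.0006  0.0012]
```

View pics/s1.png

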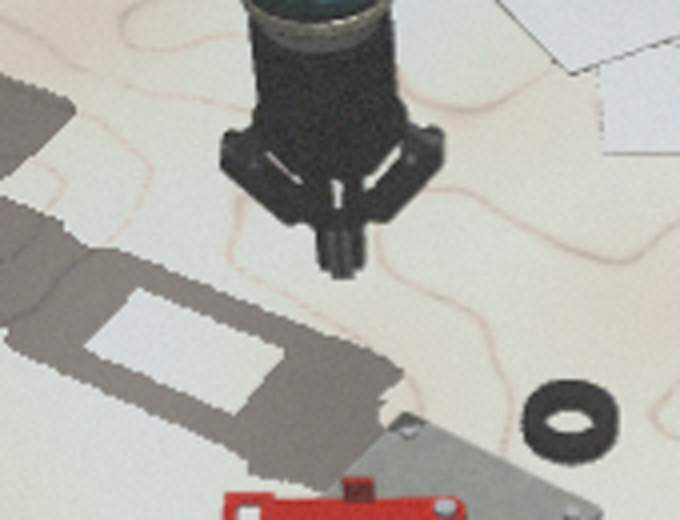

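The closed fingertips at (340,260) in this crop hang over the lid corner, clear on the open side of the tab. Descending to tip height 75 mm.

```bash
python3 -m crank '[[-1,[0.05,0.05,4],[0,0,0]],[-1,[0,0,4],[0,0,0]],[-1,[0,0,4],[0,0,0]],[-1,[0,0,2.2],[0,0,0]],[-1,[0,0,1.4],[0,0,0]]]'
python3 - <<'E'
from h import *
goto([.4955,.0718,.075],119.3)
shot("scene","s2.png",(150,120,300,240),5)
shot("top","t2.png",(205,165,355,280),5)
E
```

```text
time: 4.53
position: [0.4952, 0.0718, 0.074]
ee_rot: [-179.9, -0.1, 118.9]
ft_force: [-0.1, -0.8, 1.0]
grip_width: -0.0
pos [0.4952 0.0718 0.074 ] [-179.9071   -0.0584  118.9295] F [-0.1258 -0.7899  1.0297] t 4.525
tool shift cm [-0.0149  0.0309 -0.0985]
rotvec [-0.0016 -0.001  -0.0065]
```

View pics/s2.png

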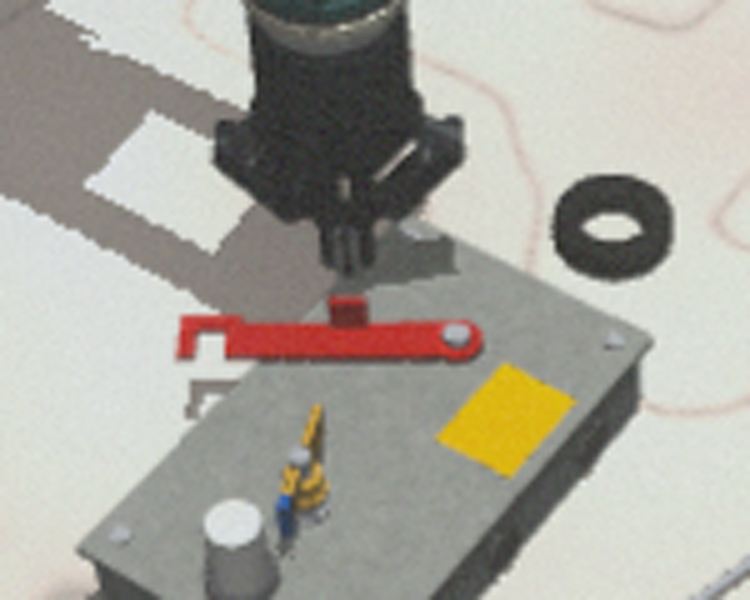

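View pics/t2.png

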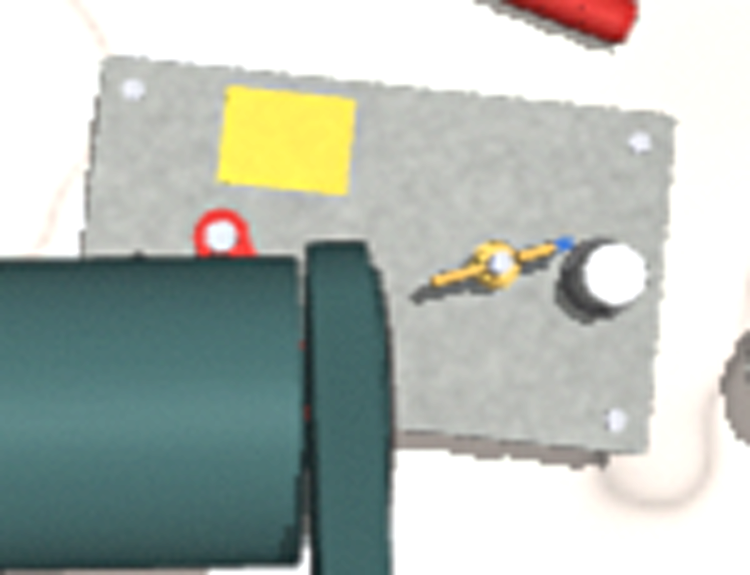

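The tip is behind the tab (tab at (347,310), finger at (348,255) in this crop). Closing most of the gap, then following the arc about the pivot.

```bash
python3 -m crank '[[-1,[-0.7,0,-0.1],[0,0,0]],[-1,[-0.7,0,0],[0,0,0]],[-1,[-0.6,0,0],[0,0,0]],[-1,[-0.56,-0.19,0],[0,0,-0.1]],[-1,[-0.56,-0.19,0],[0,0,-0.1]],[-1,[-0.56,-0.19,0],[0,0,-0.1]],[-1,[-0.56,-0.19,0],[0,0,-0.1]]]'
```

```text
time: 5.5
position: [0.5128, 0.0318, 0.0766]
ee_rot: [-180.0, -0.1, 142.1]
ft_force: [-1.3, 2.3, 0.5]
grip_width: 0.004
```

```bash
python3 -m crank '[[-1,[-0.56,-0.19,0],[0,0,-0.1]],[-1,[-0.56,-0.19,0],[0,0,-0.1]],[-1,[-0.28,-0.1,0],[0,0,-0.05]],[-1,[-0.28,-0.1,0],[0,0,-0.05]]]'
python3 - <<'E'
from h import *
goto(list(piv-.055*by-.022*bx)+[.075],173.9)
shot("scene","s3.png",(150,120,300,240),5)
E
```

```text
time: 6.0
position: [0.5235, 0.0179, 0.0764]
ee_rot: [-180.0, -0.1, 159.2]
ft_force: [-2.7, -0.2, 1.6]
grip_width: 0.005
pos [0.5235 0.0179 0.0764] [-179.9694   -0.1003  159.2279] F [-2.6755 -0.1807  1.6196] t 6.0
tool shift cm [-1.7167 -0.4975  0.1409]
rotvec [-0.0003 -0.0018 -0.2561]
```

View pics/s3.png

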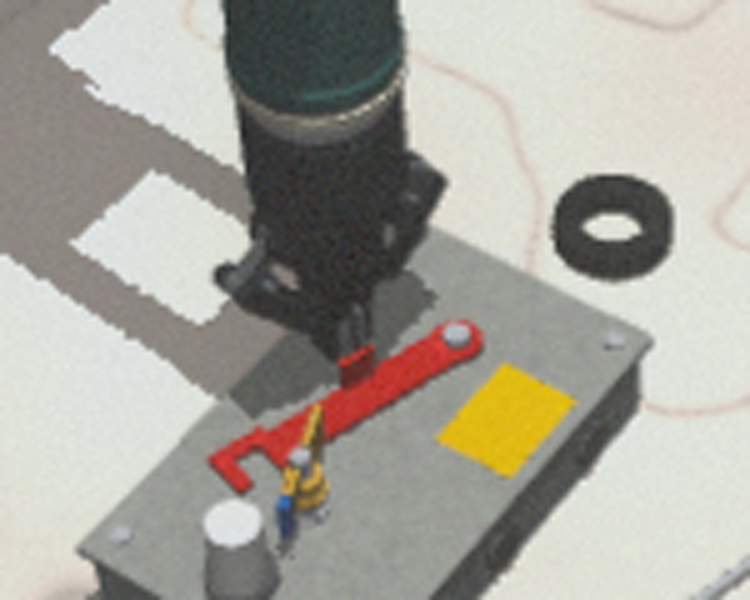

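The tab is in contact and the bar has about 15° left to swing. I'll continue in small steps while watching the force.

```bash
python3 -m crank '[[-1,[-0.28,-0.1,0.1],[0,0,-0.05]],[-1,[-0.28,-0.1,0],[0,0,-0.05]],[-1,[-0.28,-0.1,0],[0,0,-0.05]],[-1,[-0.28,-0.1,0],[0,0,-0.05]]]'
```

```text
time: 6.55
position: [0.5332, 0.0109, 0.0754]
ee_rot: [-180.0, -0.1, 170.7]
ft_force: [-3.1, -1.2, 0.6]
grip_width: 0.002
```

```bash
python3 -m crank '[[-1,[-0.14,-0.03,0],[0,0,-0.025]],[-1,[-0.14,-0.03,0],[0,0,-0.025]]]'; python3 - <<'E'
from h import *
goto(list(piv-.055*by-.022*bx)+[.075],173.9)
shot("scene","s4.png",(150,120,300,240),5)
E
```

```text
time: 6.8
position: [0.5363, 0.0101, 0.0753]
ee_rot: [-180.0, -0.0, 173.5]
ft_force: [-2.8, -1.8, 0.8]
grip_width: 0.002
pos [0.5363 0.0101 0.0753] [-179.9952   -0.0377  173.5023] F [-2.8436 -1.832   0.8024] t 6.8
tool shift cm [-0.1761 -0.2759  0.0345]
rotvec [-0.0001 -0.0007 -0.0069]
```

View pics/s4.png

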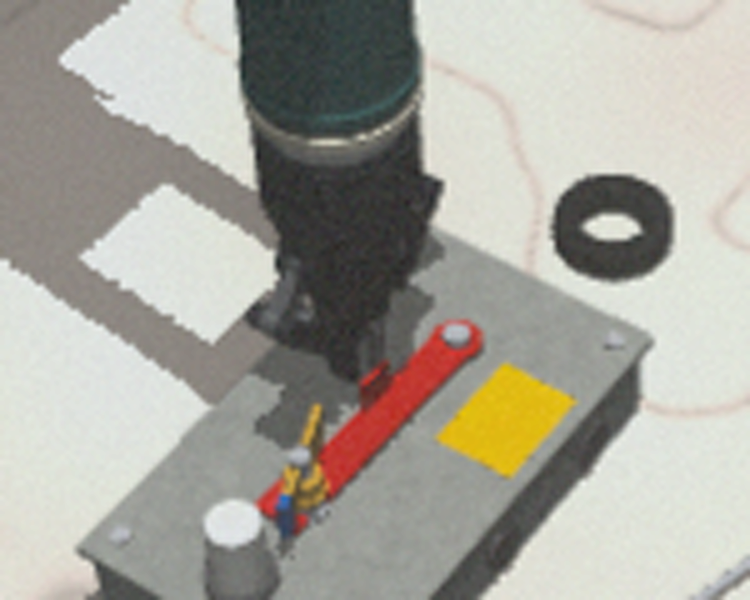

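The latch is nearly round the stud. A few 1 mm pushes until the force rises.

```bash
python3 -m crank '[[-1,[-0.1,0,0],[0,0,0]],[-1,[0,0,0],[0,0,0]]]';python3 -m crank '[[-1,[-0.1,0,0],[0,0,0]],[-1,[0,0,0],[0,0,0]]]'
```

```text
time: 7.1
position: [0.5377, 0.0102, 0.0753]
ee_rot: [180.0, -0.0, 173.5]
ft_force: [-2.7, -1.6, 0.0]
grip_width: -0.0
time: 7.35
position: [0.5377, 0.0102, 0.0752]
ee_rot: [180.0, -0.1, 173.5]
ft_force: [-4.8, -1.0, 3.0]
grip_width: -0.0
```

```bash
python3 -m crank '[[-1,[-0.1,0,0],[0,0,0]],[-1,[0,0,0],[0,0,0]]]'; python3 - <<'E'
from h import *
goto(list(stud)+[.2])
E
```

```text
time: 7.6
position: [0.5377, 0.0103, 0.0751]
ee_rot: [180.0, -0.2, 173.5]
ft_force: [-7.0, -0.6, 4.9]
grip_width: -0.002
pos [0.5377 0.0103 0.0751] [179.9939  -0.208  173.483 ] F [-6.961  -0.6397  4.8586] t 7.6
tool shift cm [ -2.2109  -7.349  -12.5006]
```

The position stalled while the force rose from 3 to 7 N, so the latch is home. Backing off and lifting, then a check picture.

```bash
python3 -m crank '[[-1,[0.8,0,0],[0,0,0]],[-1,[0.9,0,0],[0,0,0]],[-1,[0,0,-3],[0,0,-0.1]],[-1,[0,0,-4],[0,0,-0.15]],[-1,[0,0,0],[0,0,-0.15]],[-1,[0,0,0],[0,0,0]]]'; python3 - <<'E'
from h import *
r=np.radians(106.5);R=np.array([np.cos(r),np.sin(r)]);Tn=np.array([-R[1],R[0]])
goto(list(stud+.024*R+.020*Tn)+[.083],196.5)
shot("scene","s5.png",(150,120,300,240),5)
shot("top","t5.png",(205,165,355,280),5)
E
```

```text
time: 8.35
position: [0.5231, 0.012, 0.1459]
ee_rot: [-180.0, 0.1, -163.7]
ft_force: [-0.4, -0.6, -0.8]
grip_width: 0.001
pos [0.5231 0.012  0.1459] [-179.9732    0.1055 -163.6761] F [-0.3709 -0.5704 -0.7538] t 8.35
tool shift cm [ 1.4391 -5.829   6.2897]
rotvec [-0.0005  0.0018 -0.0031]
```

View pics/s5.png

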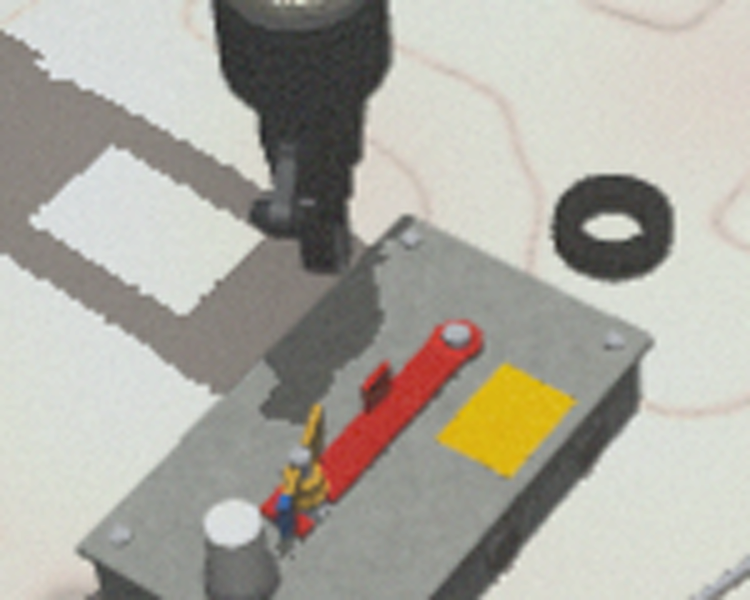

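View pics/t5.png

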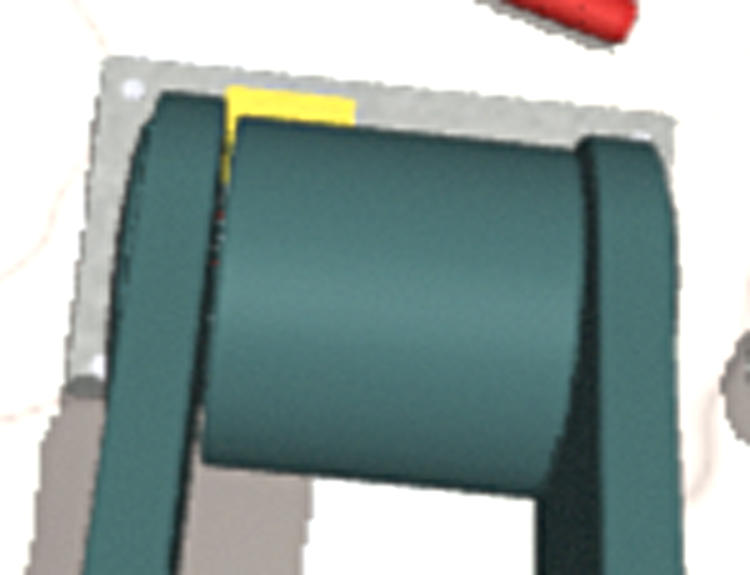

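The bar now runs from the pivot (457,332) to the stud (300,458) with the slot round it, so the latch is home. Next, move behind the plain wing and go down.

```bash
python3 -m crank '[[-1,[0.7,-2.9,0],[0,0,0]],[-1,[0.74,-2.9,0],[0,0,0]],[-1,[0,0,2.5],[0,0,0]],[-1,[0,0,2.5],[0,0,0]],[-1,[0,0,1.3],[0,0,0]],[-1,[0,0,0],[0,0,0]]]'; python3 - <<'E'
from h import *
r=np.radians(106.5);R=np.array([np.cos(r),np.sin(r)]);Tn=np.array([-R[1],R[0]])
goto(list(stud+.024*R+.0135*Tn)+[.083],196.5)
shot("scene","s6.png",(150,120,300,240),5)
E
```

```text
time: 9.2
position: [0.5244, -0.0475, 0.0812]
ee_rot: [179.9, -0.1, -163.7]
ft_force: [-0.5, -0.2, 0.6]
grip_width: -0.003
pos [ 0.5244 -0.0475  0.0812] [ 179.9179   -0.135  -163.6516] F [-0.4669 -0.1828  0.6214] t 9.2
tool shift cm [-0.7751 -0.0825 -0.1803]
rotvec [ 0.0014 -0.0024 -0.0026]
```

View pics/s6.png

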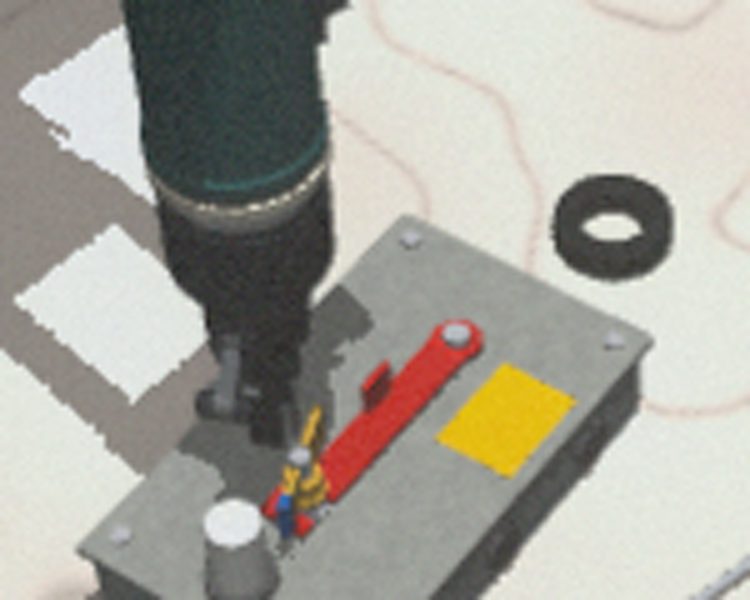

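The finger at (275,425) is beside the plain wing (312,430) on its rear side. Making contact and starting the first stroke.

```bash
python3 -m crank '[[-1,[-0.4,-0.05,-0.2],[0,0,0]],[-1,[-0.38,-0.03,0],[0,0,0]],[-1,[-0.25,0.12,0],[0,0,0.1]],[-1,[-0.25,0.12,0],[0,0,0.1]],[-1,[-0.25,0.12,0],[0,0,0.1]],[-1,[-0.25,0.12,0],[0,0,0.1]]]'
python3 - <<'E'
from h import *
o=get_obs();d=(o['position'][:2]-stud)*1000;y=np.radians(o['ee_rot'][2]-90);print("phi",np.degrees(y),"rad",d@[np.cos(y),np.sin(y)],"tan",d@[-np.sin(y),np.cos(y)],o['ft_force'],o['wrist_torque'])
E
```

```text
time: 10.0
position: [0.5419, -0.0403, 0.0847]
ee_rot: [-180.0, -0.0, 173.3]
ft_force: [-1.8, -2.0, -0.6]
grip_width: -0.003
phi 83.30405910051579 rad 23.65142437686766 tan 12.706944642622757 [-1.8283 -2.0244 -0.5638] [-0.2238  0.4106 -0.0924]
```

```bash
cat >> h.py <<'E'
def st():
    o=get_obs();d=(o['position'][:2]-stud)*1000;y=np.radians(o['ee_rot'][2]-90);t=np.array([-np.sin(y),np.cos(y)]);r=np.array([np.cos(y),np.sin(y)])
    print("phi",np.degrees(y)," rad %.1f tan %.1f z %.4f  Ftan %.1f Frad %.1f Fz %.1f t %.2f"%(d@r,d@t,o['position'][2],o['ft_force'][:2]@t,o['ft_force'][:2]@r,o['ft_force'][2],o['time']))
E
python3 -m crank '[[-1,[-0.3,0.145,0.05],[0,0,0.12]],[-1,[-0.3,0.145,0],[0,0,0.12]],[-1,[-0.3,0.145,0.05],[0,0,0.12]],[-1,[-0.3,0.145,0],[0,0,0.12]]]'; python3 -c "from h import *;st()"
```

```text
time: 10.5
position: [0.5548, -0.038, 0.0836]
ee_rot: [-180.0, -0.1, 145.8]
ft_force: [-2.6, 0.4, 0.8]
grip_width: 0.001
phi 55.75685423312444  rad 24.3 tan 12.9 z 0.0836  Ftan 2.4 Frad -1.2 Fz 0.8 t 10.50
```

```bash
python3 -m crank '[[-1,[-0.3,0.145,0],[0,0,0.12]],[-1,[-0.3,0.145,0],[0,0,0.12]],[-1,[-0.3,0.145,0],[0,0,0.12]],[-1,[-0.3,0.145,0],[0,0,0.12]]]'; python3 - <<'E'
from h import *
st()
shot("scene","s7.png",(150,120,300,240),5)
E
```

```text
time: 11.0
position: [0.5671, -0.0419, 0.0834]
ee_rot: [-179.9, -0.1, 118.2]
ft_force: [-2.1, 1.0, -0.9]
grip_width: 0.001
phi 28.246575750028853  rad 24.6 tan 13.3 z 0.0834  Ftan 1.9 Frad -1.4 Fz -0.9 t 11.00
```

View pics/s7.png

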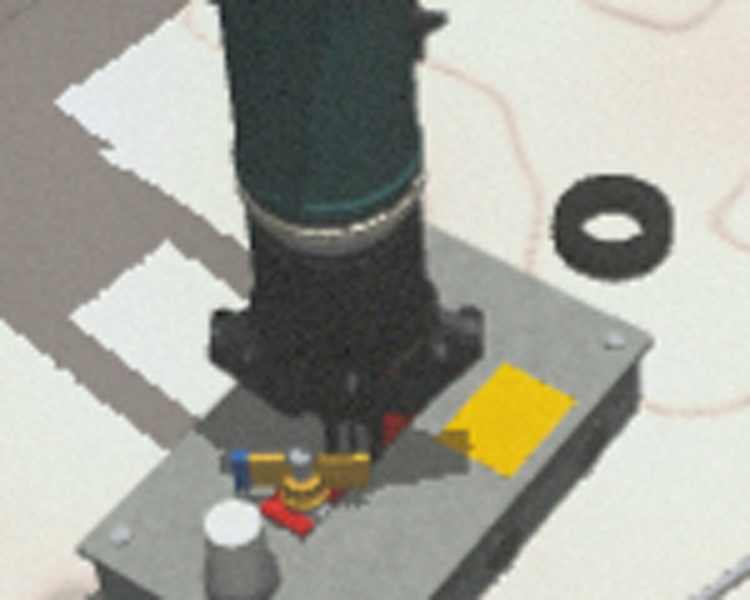

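The nut is turning: the wings now lie across the box, blue at (238,470) and plain at (345,470), with the finger behind the plain wing at about 2 N. Continuing.

```bash
python3 -m crank '[[-1,[-0.3,0.145,0],[0,0,0.12]],[-1,[-0.3,0.145,0],[0,0,0.12]],[-1,[-0.3,0.145,0.05],[0,0,0.12]],[-1,[-0.3,0.145,0],[0,0,0.12]]]'; python3 -c "from h import *;st()"
```

```text
time: 11.55
position: [0.577, -0.0515, 0.0831]
ee_rot: [180.0, -0.0, 90.9]
ft_force: [-0.1, 1.6, -0.5]
grip_width: -0.003
phi 0.8550262068593781  rad 25.4 tan 13.4 z 0.0831  Ftan 1.6 Frad -0.0 Fz -0.5 t 11.55
```

```bash
python3 -m crank '[[-1,[-0.3,0.145,0],[0,0,0.12]],[-1,[-0.3,0.145,0],[0,0,0.12]],[-1,[-0.3,0.145,0.05],[0,0,0.12]],[-1,[-0.3,0.145,0],[0,0,0.12]]]'; python3 -c "from h import *;st()"
```

```text
time: 12.05
position: [0.5814, -0.0644, 0.0828]
ee_rot: [179.9, -0.1, 63.4]
ft_force: [-0.0, 1.5, 0.2]
grip_width: 0.003
phi -26.647795052617056  rad 26.1 tan 14.1 z 0.0828  Ftan 1.3 Frad -0.7 Fz 0.2 t 12.05
```

```bash
python3 -m crank '[[-1,[-0.33,0.12,0],[0,0,0.12]],[-1,[-0.33,0.12,0],[0,0,0.12]],[-1,[-0.3,0.13,0],[0,0,0.12]]]'; python3 - <<'E'
from h import *
st()
shot("scene","s8.png",(150,120,300,240),5)
E
```

```text
time: 12.42
position: [0.5799, -0.0747, 0.0829]
ee_rot: [179.9, -0.1, 42.7]
ft_force: [0.7, 0.5, -1.6]
grip_width: 0.0
phi -47.27049174858222  rad 26.0 tan 14.3 z 0.0829  Ftan 0.8 Frad 0.1 Fz -1.6 t 12.43
```

View pics/s8.png

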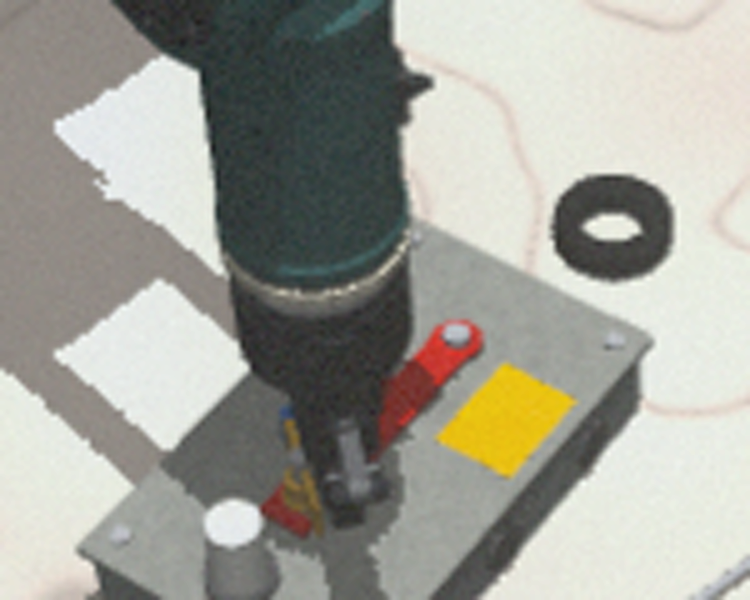

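The stroke ended with the blue wing pointing back-left at (288,410). I'll come off, lift, cross over and take the blue wing with the opposite face of the fingers, which needs no re-orienting.

```bash
python3 -m crank '[[-1,[0.6,0,0],[0,0,0]],[-1,[0.6,0,0],[0,0,0]],[-1,[0,0,-3.5],[0,0,0]],[-1,[0,0,-3.5],[0,0,0]],[-1,[0,0,0],[0,0,0]]]'; python3 - <<'E'
from h import *
st()
r=np.radians(133);R=np.array([np.cos(r),np.sin(r)]);Tn=np.array([-R[1],R[0]])
goto(list(stud+.024*R+.022*Tn)+[.082],43)
shot("scene","s9.png",(150,120,300,240),5)
E
```

```text
time: 13.1
position: [0.59, -0.0666, 0.1553]
ee_rot: [179.7, -0.2, 43.0]
ft_force: [1.3, -0.8, -1.6]
grip_width: -0.0
phi -47.03420548197153  rad 27.0 tan 27.1 z 0.1553  Ftan 0.4 Frad 1.5 Fz -1.6 t 13.10
pos [ 0.59   -0.0666  0.1553] [179.7053  -0.206   42.9658] F [ 1.3155 -0.8262 -1.6248] t 13.1
tool shift cm [-4.9409 -5.135   7.2872]
rotvec [ 0.0051 -0.0036 -0.0006]
```

View pics/s9.png

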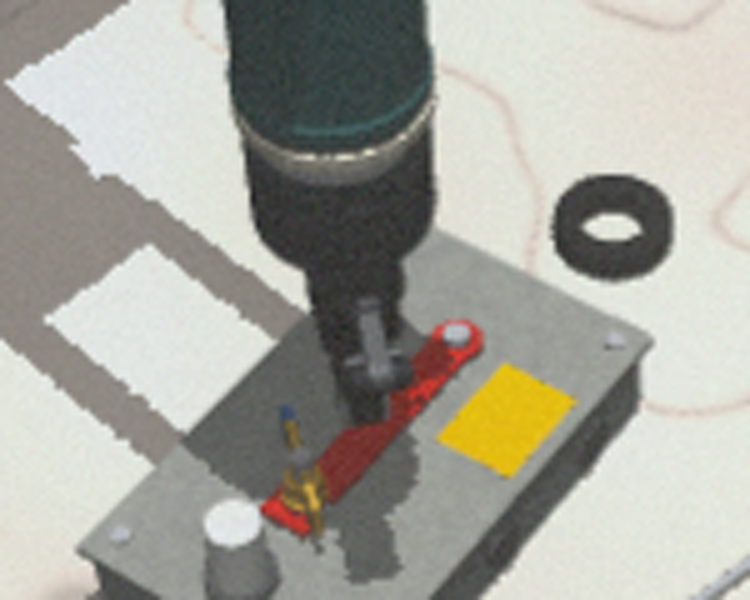

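```bash
python3 - <<'E'
from h import *
for z in (.096,.099): 
    p=onz("scene",(150+286.5/5-.4,120+408.5/5-.4),z)[:2]+[0,.0015]-stud;print(p,np.linalg.norm(p),np.degrees(np.arctan2(p[1],p[0])))
E
python3 -m crank '[[-1,[-2.5,-2.6,0],[0,0,0]],[-1,[-2.5,-2.6,0],[0,0,0]],[-1,[0,0,0],[0,0,0]]]'; python3 -c "
from h import *
r=np.radians(133);R=np.array([np.cos(r),np.sin(r)]);Tn=np.array([-R[1],R[0]])
goto(list(stud+.024*R+.022*Tn)+[.082],43)"
```

```text
[-0.0241  0.0259] 0.0353283554699175 132.94861052215632
[-0.0225  0.0238] 0.03281686846121805 133.39885403692455
time: 13.52
position: [0.5111, -0.0613, 0.1506]
ee_rot: [-179.7, 0.2, 42.9]
ft_force: [1.0, 0.6, 1.4]
grip_width: -0.0
pos [ 0.5111 -0.0613  0.1506] [-179.7075    0.1844   42.8884] F [1.0295 0.591  1.3665] t 13.525
tool shift cm [0.5265 0.7054 6.8596]
rotvec [-0.0051  0.0032 -0.002 ]
```

```bash
python3 -m crank '[[-1,[0,0,3],[0,0,0]],[-1,[0,0,2.5],[0,0,0]],[-1,[0,0,0.9],[0,0,0]],[-1,[0,0,0],[0,0,0]]]'; python3 -c "
from h import *
r=np.radians(133);R=np.array([np.cos(r),np.sin(r)]);Tn=np.array([-R[1],R[0]])
goto(list(stud+.024*R+.0135*Tn)+[.082],43)
shot('scene','s10.png',(150,120,300,240),5)"
```

```text
time: 14.02
position: [0.5153, -0.0622, 0.0876]
ee_rot: [-179.9, 0.0, 42.9]
ft_force: [0.5, 0.1, -0.5]
grip_width: 0.002
pos [ 0.5153 -0.0622  0.0876] [-179.9234    0.0414   42.866 ] F [ 0.5003  0.0886 -0.4686] t 14.025
tool shift cm [1.1086 0.3098 0.5559]
rotvec [-0.0013  0.0007 -0.0023]
```

View pics/s10.png

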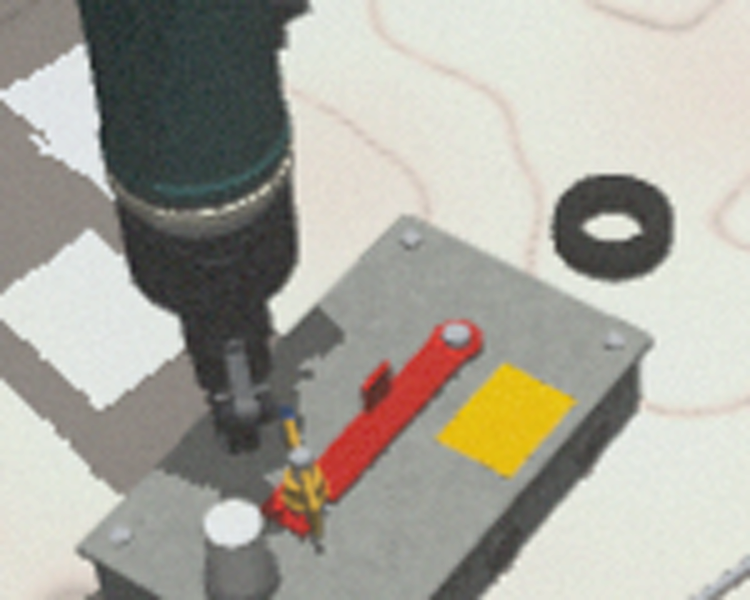

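The finger at (235,430) is behind the blue wing (288,412). Lowering 6 mm and starting stroke two in smaller steps.

```bash
python3 -m crank '[[-1,[0.3,0.3,0.6],[0,0,0]],[-1,[0.4,0,0],[0,0,0]],[-1,[0.35,0,0],[0,0,0]],[-1,[0.25,-0.12,0],[0,0,0.1]],[-1,[0.25,-0.12,0],[0,0,0.1]]]'; cat >> h.py <<'E'
def st2():
    o=get_obs();d=(o['position'][:2]-stud)*1000;y=np.radians(o['ee_rot'][2]+90);t=np.array([-np.sin(y),np.cos(y)]);r=np.array([np.cos(y),np.sin(y)])
    print("phi",np.degrees(y)," rad %.1f tan %.1f z %.4f  Ftan %.1f Frad %.1f Fz %.1f t %.2f"%(d@r,d@t,o['position'][2],o['ft_force'][:2]@t,o['ft_force'][:2]@r,o['ft_force'][2],o['time']))
E
python3 -c "from h import *;st2()"
```

```text
time: 14.7
position: [0.5274, -0.0524, 0.0825]
ee_rot: [180.0, 0.0, 31.2]
ft_force: [-1.2, -2.1, -1.1]
grip_width: 0.008
phi 121.22220062681122  rad 23.7 tan 14.2 z 0.0825  Ftan 2.1 Frad -1.2 Fz -1.1 t 14.70
```

```bash
python3 -m crank '[[-1,[0.25,-0.12,0],[0,0,0.1]],[-1,[0.25,-0.12,0],[0,0,0.1]],[-1,[0.25,-0.12,0],[0,0,0.1]]]';python3 -c "from h import *;st2()"
```

```text
time: 15.08
position: [0.5321, -0.0458, 0.0823]
ee_rot: [-180.0, 0.1, 14.0]
ft_force: [-1.3, -1.3, -1.4]
grip_width: 0.001
phi 104.02705848146418  rad 23.7 tan 14.3 z 0.0823  Ftan 1.6 Frad -1.0 Fz -1.4 t 15.07
```

```bash
python3 -m crank '[[-1,[0.25,-0.12,0],[0,0,0.1]],[-1,[0.25,-0.12,0],[0,0,0.1]]]';python3 -c "
from h import *;st2()
shot('scene','s11.png',(150,120,300,240),5)"
```

```text
time: 15.32
position: [0.5363, -0.0423, 0.0823]
ee_rot: [-180.0, 0.1, 2.6]
ft_force: [-1.7, -1.5, -0.9]
grip_width: 0.004
phi 92.56926661406403  rad 23.7 tan 14.4 z 0.0823  Ftan 1.8 Frad -1.4 Fz -0.9 t 15.32
```

View pics/s11.png

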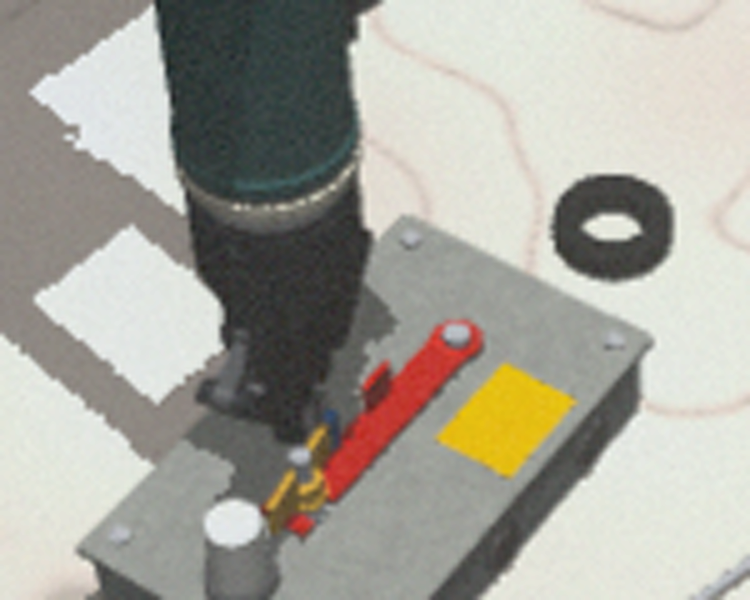

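```bash
python3 -m crank '[[-1,[0.25,-0.12,0],[0,0,0.1]],[-1,[0.25,-0.12,0],[0,0,0.1]]]';python3 -c "from h import *;st2()"
```

```text
time: 15.62
position: [0.5413, -0.0398, 0.0822]
ee_rot: [-180.0, 0.1, -8.8]
ft_force: [-1.1, 0.6, -0.5]
grip_width: 0.003
phi 81.19582981132767  rad 23.5 tan 14.3 z 0.0822  Ftan 1.1 Frad 0.4 Fz -0.5 t 15.62
```

```bash
python3 -m crank '[[-1,[0.25,-0.12,0],[0,0,0.1]],[-1,[0.25,-0.12,0],[0,0,0.1]]]';python3 -c "from h import *;st2()"
```

```text
time: 15.88
position: [0.5466, -0.0384, 0.0822]
ee_rot: [180.0, 0.1, -20.3]
ft_force: [-1.2, 0.6, -1.1]
grip_width: 0.003
phi 69.73617077045073  rad 23.4 tan 14.2 z 0.0822  Ftan 1.3 Frad 0.1 Fz -1.1 t 15.88
```

```bash
python3 -m crank '[[-1,[0.25,-0.12,0],[0,0,0.1]],[-1,[0.12,-0.06,0],[0,0,0.05]]]';python3 -c "from h import *;st2()"
```

```text
time: 16.12
position: [0.5508, -0.0381, 0.0821]
ee_rot: [180.0, 0.1, -28.8]
ft_force: [-0.8, 0.9, -0.7]
grip_width: -0.002
phi 61.2042850669725  rad 23.4 tan 14.0 z 0.0821  Ftan 1.1 Frad 0.4 Fz -0.7 t 16.12
```

```bash
python3 -m crank '[[-1,[0.13,-0.06,0],[0,0,0.05]],[-1,[0.12,-0.06,0],[0,0,0.05]]]';python3 -c "from h import *;st2()"
```

```text
time: 16.38
position: [0.5535, -0.0382, 0.0821]
ee_rot: [180.0, 0.1, -34.5]
ft_force: [-2.2, 0.9, -1.3]
grip_width: -0.0
phi 55.50140190747629  rad 23.3 tan 13.9 z 0.0821  Ftan 2.3 Frad -0.5 Fz -1.3 t 16.38
```

```bash
python3 -m crank '[[-1,[0.13,-0.06,0],[0,0,0.05]],[-1,[0.12,-0.06,0],[0,0,0.05]]]';python3 -c "
from h import *;st2()
shot('scene','s12.png',(150,120,300,240),5)"
```

```text
time: 16.62
position: [0.5562, -0.0386, 0.0821]
ee_rot: [180.0, 0.1, -40.2]
ft_force: [-1.2, 1.4, -0.3]
grip_width: -0.004
phi 49.76909955999625  rad 23.2 tan 13.8 z 0.0821  Ftan 1.8 Frad 0.3 Fz -0.3 t 16.62
```

View pics/s12.png

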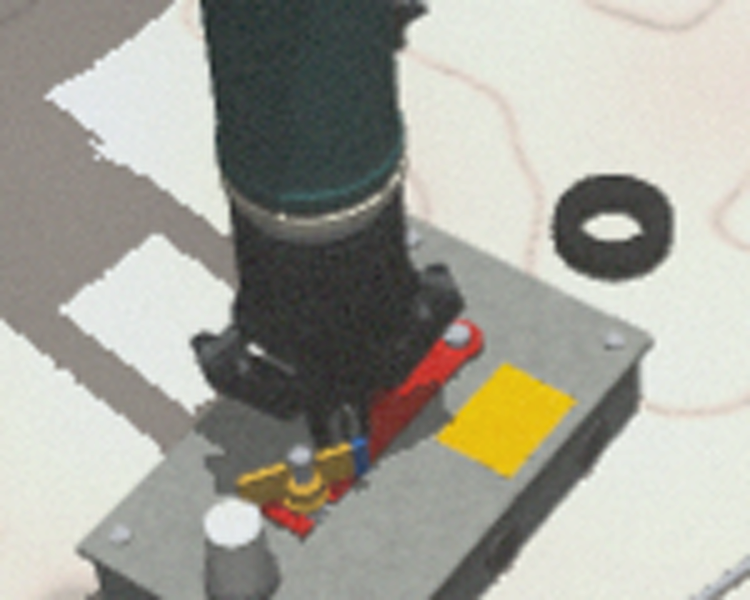

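The nut is still turning freely at about 2 N, with blue now at (360,458). Continuing gently.

```bash
python3 -m crank '[[-1,[0.13,-0.06,0],[0,0,0.05]],[-1,[0.13,-0.06,0],[0,0,0.05]]]';python3 -c "from h import *;st2()"
```

```text
time: 16.92
position: [0.5589, -0.0394, 0.0821]
ee_rot: [180.0, 0.1, -45.9]
ft_force: [-2.5, 2.3, -1.7]
grip_width: 0.001
phi 44.06409506759537  rad 23.1 tan 13.6 z 0.0821  Ftan 3.4 Frad -0.2 Fz -1.7 t 16.93
```

```bash
python3 -m crank '[[-1,[0.13,-0.06,0],[0,0,0.05]],[-1,[0.13,-0.06,0],[0,0,0.05]]]';python3 -c "from h import *;st2()"
```

```text
time: 17.18
position: [0.5616, -0.0404, 0.0821]
ee_rot: [180.0, 0.1, -51.7]
ft_force: [-0.9, 2.5, -2.1]
grip_width: 0.002
phi 38.33121453236891  rad 23.1 tan 13.4 z 0.0821  Ftan 2.5 Frad 0.8 Fz -2.1 t 17.18
```

```bash
python3 -m crank '[[-1,[0.13,-0.06,0],[0,0,0.05]],[-1,[0.13,-0.06,0],[0,0,0.05]]]';python3 -c "from h import *;st2()"
```

```text
time: 17.42
position: [0.5642, -0.0418, 0.0821]
ee_rot: [180.0, 0.1, -57.4]
ft_force: [-1.0, 1.6, -0.6]
grip_width: -0.0
phi 32.600668833792106  rad 23.1 tan 13.1 z 0.0821  Ftan 1.9 Frad 0.0 Fz -0.6 t 17.43
```

```bash
python3 -m crank '[[-1,[0.13,-0.06,0],[0,0,0.05]],[-1,[0.13,-0.06,0],[0,0,0.05]]]';python3 -c "from h import *;st2()"
```

```text
time: 17.68
position: [0.5666, -0.0434, 0.0821]
ee_rot: [180.0, 0.1, -63.1]
ft_force: [-0.9, 2.1, -2.5]
grip_width: 0.001
phi 26.870039422648183  rad 23.1 tan 12.8 z 0.0821  Ftan 2.3 Frad 0.1 Fz -2.5 t 17.68
```

I've turned about 260° and it's still free, but the wrist is nearing its joint range. Coming off to re-orient by half a turn and take the wing again.

```bash
python3 -m crank '[[-1,[-0.6,0,0],[0,0,0]],[-1,[-0.6,0,0],[0,0,0]],[-1,[0,0,-3.5],[0,0,0]],[-1,[0,0,-3],[0,0,-0.175]],[-1,[0,0,0],[0,0,-0.175]],[-1,[0,0,0],[0,0,-0.175]],[-1,[0,0,0],[0,0,-0.175]],[-1,[0,0,0],[0,0,-0.175]],[-1,[0,0,0],[0,0,-0.175]],[-1,[0,0,0],[0,0,-0.175]]]';python3 -m crank '[[-1,[0,0,0],[0,0,-0.175]],[-1,[0,0,0],[0,0,-0.175]],[-1,[0,0,0],[0,0,-0.175]],[-1,[0,0,0],[0,0,-0.175]],[-1,[0,0,0],[0,0,-0.175]],[-1,[0,0,0],[0,0,-0.175]],[-1,[0,0,0],[0,0,-0.175]],[-1,[0,0,0],[0,0,-0.175]],[-1,[0,0,0],[0,0,-0.175]],[-1,[0,0,0],[0,0,-0.175]]]';python3 -m crank '[[-1,[0,0,0],[0,0,-0.17]],[-1,[0,0,0],[0,0,0]]]'; python3 - <<'E'
from h import *
r=np.radians(27);R=np.array([np.cos(r),np.sin(r)]);Tn=np.array([-R[1],R[0]])
goto(list(stud+.024*R+.021*Tn)+[.081],117)
shot("scene","s13.png",(150,120,300,240),5)
E
```

```text
time: 18.92
position: [0.5617, -0.0331, 0.1475]
ee_rot: [180.0, -0.0, 7.5]
ft_force: [0.0, 1.2, -1.3]
grip_width: -0.004
time: 20.18
position: [0.5617, -0.0331, 0.1475]
ee_rot: [180.0, 0.0, 107.7]
ft_force: [0.7, -0.1, -0.9]
grip_width: -0.002
time: 20.42
position: [0.5617, -0.0332, 0.1474]
ee_rot: [180.0, 0.0, 117.0]
ft_force: [0.5, 0.0, -0.1]
grip_width: -0.001
pos [ 0.5617 -0.0332  0.1474] [179.9876   0.0038 117.0261] F [ 0.5085  0.0186 -0.0909] t 20.425
tool shift cm [-0.3145  0.059   6.6449]
rotvec [0.0002 0.0001 0.0005]
```

View pics/s13.png

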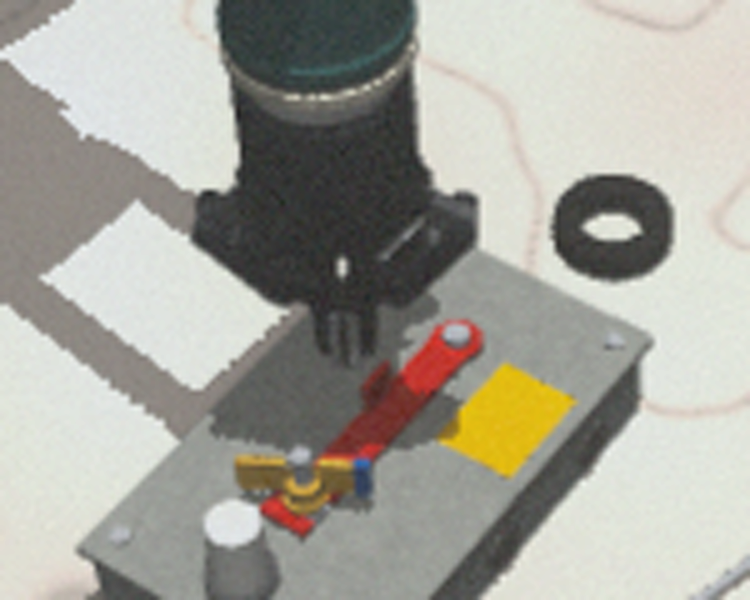

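```bash
python3 -m crank '[[-1,[-0.1,0.06,3],[0,0,0]],[-1,[0,0,2.6],[0,0,0]],[-1,[0,0,1],[0,0,0]],[-1,[-0.3,0,0],[0,0,0]],[-1,[-0.3,0,0],[0,0,0]],[-1,[-0.3,0,0],[0,0,0]]]';python3 -c "from h import *;st()"
```

```text
time: 21.22
position: [0.5679, -0.0425, 0.0823]
ee_rot: [179.9, 0.1, 117.0]
ft_force: [-0.5, -0.8, -0.0]
grip_width: -0.0
phi 27.022648057868068  rad 24.7 tan 13.0 z 0.0823  Ftan -0.5 Frad -0.9 Fz -0.0 t 21.23
```

```bash
python3 -m crank '[[-1,[-0.13,0.06,0],[0,0,0.05]],[-1,[-0.13,0.06,0],[0,0,0.05]]]';python3 -c "from h import *;st()"
```

```text
time: 21.48
position: [0.5697, -0.0438, 0.0821]
ee_rot: [179.9, -0.0, 111.2]
ft_force: [-0.5, 1.8, 0.9]
grip_width: -0.001
phi 21.187105100306326  rad 24.4 tan 13.6 z 0.0821  Ftan 1.8 Frad 0.2 Fz 0.9 t 21.48
```

```bash
python3 -m crank '[[-1,[-0.13,0.06,0],[0,0,0.05]],[-1,[-0.13,0.06,0],[0,0,0.05]]]';python3 -c "from h import *;st()"
```

```text
time: 21.72
position: [0.5717, -0.0458, 0.0821]
ee_rot: [179.9, -0.0, 105.5]
ft_force: [-0.8, 1.7, 1.0]
grip_width: 0.0
phi 15.457103382311331  rad 24.3 tan 13.5 z 0.0821  Ftan 1.8 Frad -0.3 Fz 1.0 t 21.73
```

```bash
python3 -m crank '[[-1,[-0.13,0.06,0],[0,0,0.05]],[-1,[-0.13,0.06,0],[0,0,0.05]]]';python3 -c "from h import *;st()"
```

```text
time: 21.98
position: [0.5735, -0.048, 0.082]
ee_rot: [179.9, -0.0, 99.7]
ft_force: [0.7, 2.5, -0.2]
grip_width: 0.001
phi 9.72632832856533  rad 24.4 tan 13.4 z 0.0820  Ftan 2.3 Frad 1.1 Fz -0.2 t 21.98
```

```bash
python3 -m crank '[[-1,[-0.13,0.06,0],[0,0,0.05]],[-1,[-0.13,0.06,0],[0,0,0.05]]]';python3 -c "from h import *;st()"
```

```text
time: 22.22
position: [0.5751, -0.0503, 0.082]
ee_rot: [179.9, -0.0, 94.0]
ft_force: [0.4, 1.9, -1.3]
grip_width: -0.004
phi 3.999506177695338  rad 24.3 tan 13.3 z 0.0820  Ftan 1.9 Frad 0.5 Fz -1.3 t 22.23
```

```bash
python3 -m crank '[[-1,[-0.13,0.06,0],[0,0,0.05]],[-1,[-0.13,0.06,0],[0,0,0.05]]]';python3 -c "from h import *;st()"
```

```text
time: 22.48
position: [0.5765, -0.0529, 0.0819]
ee_rot: [179.9, -0.0, 88.3]
ft_force: [1.1, 2.4, -1.2]
grip_width: 0.004
phi -1.7326948767943409  rad 24.4 tan 13.2 z 0.0819  Ftan 2.4 Frad 1.1 Fz -1.2 t 22.48
```

```bash
python3 -m crank '[[-1,[-0.13,0.06,0],[0,0,0.05]],[-1,[-0.13,0.06,0],[0,0,0.05]]]';python3 -c "from h import *;st()"
```

```text
time: 22.72
position: [0.5776, -0.0556, 0.0819]
ee_rot: [179.9, -0.1, 82.5]
ft_force: [1.1, 2.2, -1.4]
grip_width: 0.004
phi -7.466369807714089  rad 24.3 tan 13.0 z 0.0819  Ftan 2.3 Frad 0.8 Fz -1.4 t 22.73
```

```bash
python3 -m crank '[[-1,[-0.13,0.06,0],[0,0,0.05]],[-1,[-0.13,0.06,0],[0,0,0.05]]]';python3 -c "from h import *;st()"
```

```text
time: 22.98
position: [0.5784, -0.0583, 0.0819]
ee_rot: [179.9, -0.1, 76.8]
ft_force: [1.0, 1.4, -2.7]
grip_width: 0.001
phi -13.19149320468398  rad 24.3 tan 12.9 z 0.0819  Ftan 1.5 Frad 0.7 Fz -2.7 t 22.98
```

```bash
python3 -m crank '[[-1,[-0.13,0.06,0],[0,0,0.05]],[-1,[-0.13,0.06,0],[0,0,0.05]]]';python3 -c "
from h import *;st()
shot('scene','s14.png',(150,120,300,240),5)"
```

```text
time: 23.22
position: [0.5789, -0.0612, 0.0819]
ee_rot: [179.9, -0.1, 71.1]
ft_force: [0.7, 3.0, -0.5]
grip_width: 0.002
phi -18.923008055217764  rad 24.3 tan 12.7 z 0.0819  Ftan 3.1 Frad -0.3 Fz -0.5 t 23.23
```

View pics/s14.png

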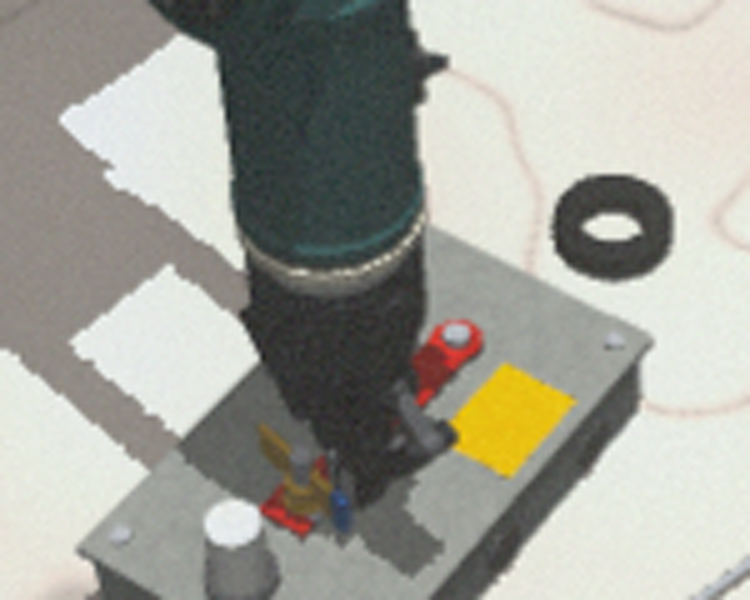

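Still turning (blue at (343,508)). Continuing with the same small steps.

```bash
python3 -m crank '[[-1,[-0.12,0.06,0],[0,0,0.05]],[-1,[-0.12,0.06,0],[0,0,0.05]]]';python3 -c "from h import *;st()"
```

```text
time: 23.52
position: [0.5792, -0.0639, 0.0818]
ee_rot: [179.9, -0.1, 65.4]
ft_force: [0.9, 1.9, -1.3]
grip_width: -0.001
phi -24.594828005195993  rad 24.3 tan 12.7 z 0.0818  Ftan 2.1 Frad -0.0 Fz -1.3 t 23.52
```

```bash
python3 -m crank '[[-1,[-0.12,0.06,0],[0,0,0.05]],[-1,[-0.12,0.06,0],[0,0,0.05]]]';python3 -c "from h import *;st()"
```

```text
time: 23.78
position: [0.5792, -0.0666, 0.0818]
ee_rot: [179.9, -0.1, 59.7]
ft_force: [1.6, 1.9, -1.0]
grip_width: -0.005
phi -30.326300993224006  rad 24.3 tan 12.7 z 0.0818  Ftan 2.4 Frad 0.4 Fz -1.0 t 23.77
```

```bash
python3 -m crank '[[-1,[-0.12,0.06,0],[0,0,0.05]],[-1,[-0.12,0.06,0],[0,0,0.05]]]';python3 -c "from h import *;st()"
```

```text
time: 24.02
position: [0.579, -0.0693, 0.0819]
ee_rot: [179.9, -0.1, 53.9]
ft_force: [1.0, 3.1, -1.6]
grip_width: 0.003
phi -36.05572126580507  rad 24.4 tan 12.8 z 0.0819  Ftan 3.1 Frad -1.0 Fz -1.6 t 24.02
```

```bash
python3 -m crank '[[-1,[-0.12,0.06,0],[0,0,0.05]],[-1,[-0.12,0.06,0],[0,0,0.05]]]';python3 -c "from h import *;st()"
```

```text
time: 24.28
position: [0.5785, -0.072, 0.0819]
ee_rot: [179.9, -0.1, 48.2]
ft_force: [1.4, 1.7, -0.6]
grip_width: -0.0
phi -41.785277746954776  rad 24.4 tan 12.8 z 0.0819  Ftan 2.3 Frad -0.1 Fz -0.6 t 24.27
```

```bash
python3 -m crank '[[-1,[-0.12,0.06,0],[0,0,0.05]],[-1,[-0.12,0.06,0],[0,0,0.05]]]';python3 -c "from h import *;st()"
```

```text
time: 24.52
position: [0.5778, -0.0746, 0.0819]
ee_rot: [179.9, -0.1, 42.5]
ft_force: [1.4, 0.6, -1.2]
grip_width: -0.003
phi -47.51516231318156  rad 24.5 tan 12.9 z 0.0819  Ftan 1.4 Frad 0.5 Fz -1.2 t 24.52
```

```bash
python3 -m crank '[[-1,[-0.12,0.06,0],[0,0,0.05]],[-1,[-0.12,0.06,0],[0,0,0.05]]]';python3 -c "from h import *;st()"
```

```text
time: 24.78
position: [0.5769, -0.0772, 0.0819]
ee_rot: [179.9, -0.1, 36.8]
ft_force: [2.1, 0.4, -1.7]
grip_width: 0.003
phi -53.24250103237355  rad 24.5 tan 13.0 z 0.0819  Ftan 2.0 Frad 0.9 Fz -1.7 t 24.77
```

```bash
python3 -m crank '[[-1,[-0.12,0.06,0],[0,0,0.05]],[-1,[-0.12,0.06,0],[0,0,0.05]]]';python3 -c "
from h import *;st()
shot('scene','s15.png',(150,120,300,240),5)"
```

```text
time: 25.02
position: [0.5756, -0.0796, 0.082]
ee_rot: [179.9, -0.1, 31.0]
ft_force: [2.2, 0.9, -1.0]
grip_width: -0.001
phi -58.96777913064834  rad 24.5 tan 13.0 z 0.0820  Ftan 2.4 Frad 0.4 Fz -1.0 t 25.02
```

View pics/s15.png

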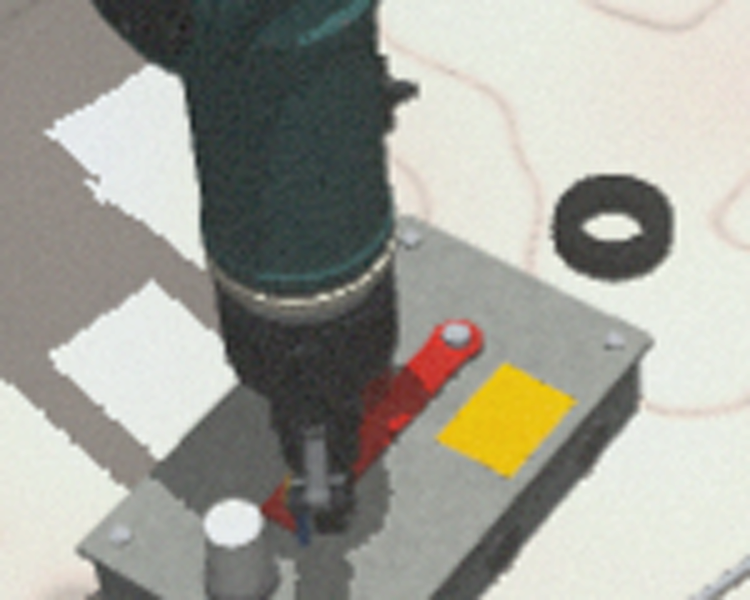

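The blue wing now points towards the stub side at (303,525). Coming off and crossing over to the plain wing.

```bash
python3 -m crank '[[-1,[0.6,0,0],[0,0,0]],[-1,[0.6,0,0],[0,0,0]],[-1,[0,0,-3.5],[0,0,0]],[-1,[0,0,-3],[0,0,0]],[-1,[0,0,0],[0,0,0]],[-1,[0,0,0],[0,0,0]]]'; python3 - <<'E'
from h import *
r=np.radians(121);R=np.array([np.cos(r),np.sin(r)]);Tn=np.array([-R[1],R[0]])
goto(list(stud+.024*R+.022*Tn)+[.081],31)
shot("scene","s16.png",(150,120,300,240),5)
E
```

```text
time: 25.82
position: [0.5847, -0.073, 0.1458]
ee_rot: [-180.0, 0.0, 31.1]
ft_force: [0.5, 0.3, -0.9]
grip_width: 0.001
pos [ 0.5847 -0.073   0.1458] [-179.9685    0.0268   31.1305] F [ 0.4581  0.3221 -0.923 ] t 25.825
tool shift cm [-4.6065 -4.7575  6.4862]
rotvec [-0.0005  0.0005  0.0023]
```

View pics/s16.png

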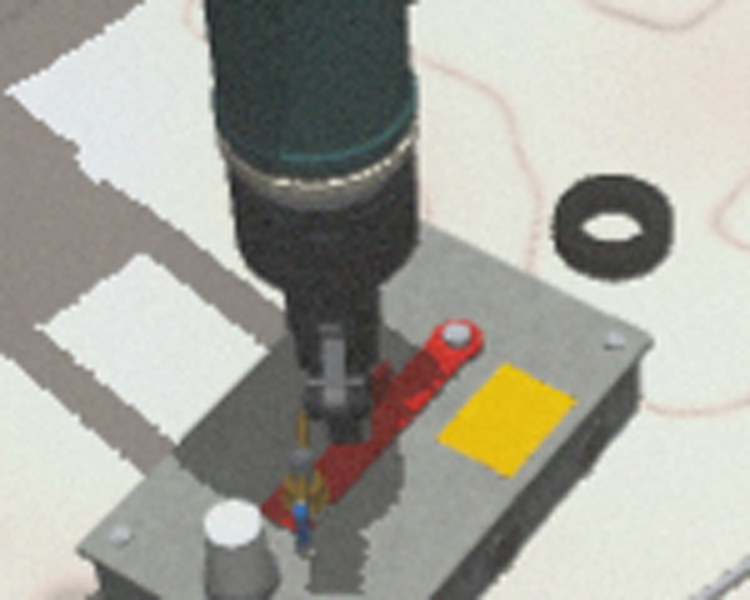

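```bash
python3 -m crank '[[-1,[-2.3,-2.35,0],[0,0,0]],[-1,[-2.3,-2.35,0],[0,0,0]],[-1,[0,0,0],[0,0,0]],[-1,[0,0,3.2],[0,0,0]],[-1,[0,0,2.3],[0,0,0]],[-1,[0,0,1],[0,0,0]],[-1,[0,0,0],[0,0,0]]]';python3 -c "
from h import *;st2()
shot('scene','s17.png',(150,120,300,240),5)"
```

```text
time: 26.75
position: [0.5212, -0.0567, 0.0805]
ee_rot: [-179.9, 0.1, 31.1]
ft_force: [0.2, -1.1, -0.2]
grip_width: -0.001
phi 121.09713113850128  rad 23.1 tan 21.8 z 0.0805  Ftan 0.4 Frad -1.0 Fz -0.2 t 26.75
```

View pics/s17.png

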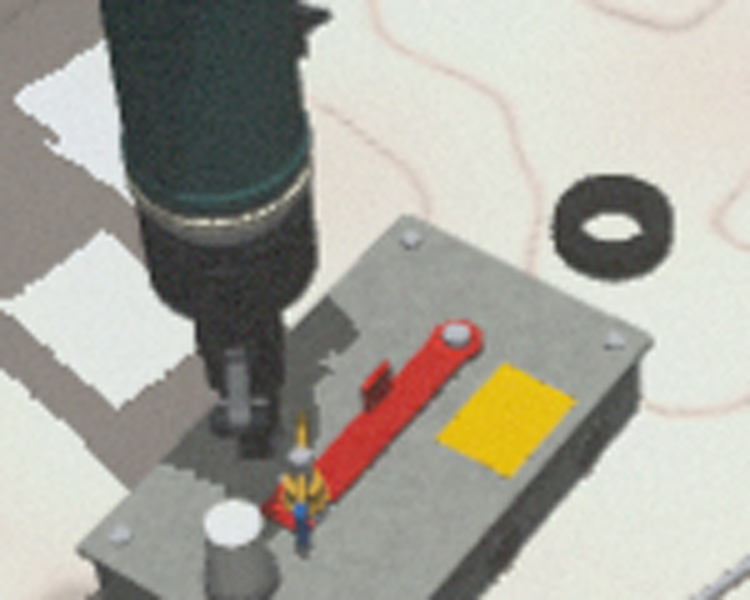

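The finger at (255,430) is behind the plain wing (302,435). Taking it up in 0.05 rad steps.

```bash
python3 -m crank '[[-1,[0.3,-0.1,0],[0,0,0]],[-1,[0.3,0,0],[0,0,0]],[-1,[0.2,0,0],[0,0,0]],[-1,[0.13,-0.06,0],[0,0,0.05]]]';python3 -c "from h import *;st2()"
```

```text
time: 27.3
position: [0.5283, -0.0507, 0.0816]
ee_rot: [180.0, 0.0, 28.2]
ft_force: [-1.9, -1.4, 0.3]
grip_width: 0.004
phi 118.19378440982757  rad 23.9 tan 13.8 z 0.0816  Ftan 2.3 Frad -0.3 Fz 0.3 t 27.30
```

```bash
python3 -m crank '[[-1,[0.13,-0.06,0],[0,0,0.05]],[-1,[0.13,-0.06,0],[0,0,0.05]]]';python3 -c "from h import *;st2()"
```

```text
time: 27.55
position: [0.5299, -0.0485, 0.0815]
ee_rot: [180.0, 0.0, 22.4]
ft_force: [-1.4, -1.4, 0.3]
grip_width: 0.0
phi 112.4291047551378  rad 23.9 tan 13.8 z 0.0815  Ftan 1.8 Frad -0.8 Fz 0.3 t 27.55
```

```bash
python3 -m crank '[[-1,[0.13,-0.06,0],[0,0,0.05]],[-1,[0.13,-0.06,0],[0,0,0.05]]]';python3 -c "from h import *;st2()"
```

```text
time: 27.8
position: [0.5317, -0.0464, 0.0814]
ee_rot: [180.0, 0.1, 16.7]
ft_force: [-1.4, -1.3, 0.3]
grip_width: 0.0
phi 106.69801377392125  rad 23.9 tan 13.8 z 0.0814  Ftan 1.7 Frad -0.8 Fz 0.3 t 27.80
```

```bash
python3 -m crank '[[-1,[0.13,-0.06,0],[0,0,0.05]],[-1,[0.13,-0.06,0],[0,0,0.05]]]';python3 -c "from h import *;st2()"
```

```text
time: 28.05
position: [0.5338, -0.0445, 0.0813]
ee_rot: [180.0, 0.1, 11.0]
ft_force: [-0.8, -2.8, 0.6]
grip_width: 0.001
phi 100.96743906789136  rad 23.8 tan 13.8 z 0.0813  Ftan 1.3 Frad -2.6 Fz 0.6 t 28.05
```

```bash
python3 -m crank '[[-1,[0.13,-0.06,0],[0,0,0.05]],[-1,[0.13,-0.06,0],[0,0,0.05]]]';python3 -c "from h import *;st2()"
```

```text
time: 28.3
position: [0.5359, -0.0429, 0.0813]
ee_rot: [180.0, 0.1, 5.2]
ft_force: [-2.0, -1.5, -0.5]
grip_width: 0.001
phi 95.23718350352054  rad 23.8 tan 13.7 z 0.0813  Ftan 2.2 Frad -1.3 Fz -0.5 t 28.30
```

```bash
python3 -m crank '[[-1,[0.13,-0.06,0],[0,0,0.05]],[-1,[0.13,-0.06,0],[0,0,0.05]]]';python3 -c "
from h import *;st2()
shot('scene','s18.png',(150,120,300,240),5)"
```

```text
time: 28.55
position: [0.5383, -0.0415, 0.0812]
ee_rot: [180.0, 0.1, -0.5]
ft_force: [-2.3, -1.6, 0.0]
grip_width: -0.0
phi 89.50814687061131  rad 23.7 tan 13.7 z 0.0812  Ftan 2.3 Frad -1.6 Fz 0.0 t 28.55
```

View pics/s18.png

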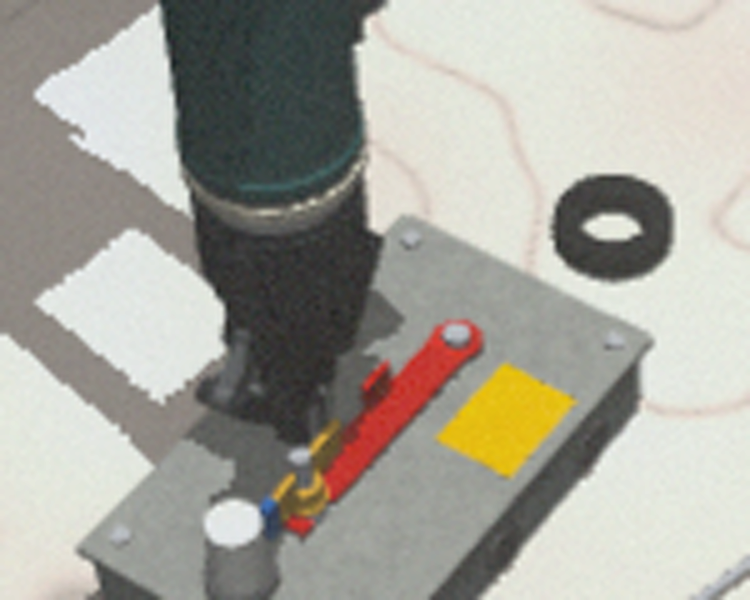

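```bash
python3 -m crank '[[-1,[0.13,-0.06,0],[0,0,0.05]],[-1,[0.13,-0.06,0],[0,0,0.05]]]';python3 -c "from h import *;st2()"
```

```text
time: 28.85
position: [0.5409, -0.0402, 0.0811]
ee_rot: [180.0, 0.1, -6.2]
ft_force: [-2.8, -1.6, -0.5]
grip_width: 0.004
phi 83.82195273222976  rad 23.7 tan 13.6 z 0.0811  Ftan 2.6 Frad -1.9 Fz -0.5 t 28.85
```

```bash
python3 -m crank '[[-1,[0.13,-0.06,0],[0,0,0.05]],[-1,[0.13,-0.06,0],[0,0,0.05]]]';python3 -c "from h import *;st2()"
```

```text
time: 29.1
position: [0.5435, -0.0394, 0.0811]
ee_rot: [180.0, 0.1, -11.9]
ft_force: [-1.9, -0.4, -0.8]
grip_width: 0.004
phi 78.08901577930872  rad 23.7 tan 13.4 z 0.0811  Ftan 1.8 Frad -0.8 Fz -0.8 t 29.10
```

```bash
python3 -m crank '[[-1,[0.13,-0.06,0],[0,0,0.05]],[-1,[0.13,-0.06,0],[0,0,0.05]]]';python3 -c "from h import *;st2()"
```

```text
time: 29.35
position: [0.5447, -0.0383, 0.0808]
ee_rot: [180.0, 0.3, -17.6]
ft_force: [-5.8, 1.4, 3.0]
grip_width: 0.001
phi 72.36309015593129  rad 23.6 tan 14.9 z 0.0808  Ftan 5.9 Frad -0.4 Fz 3.0 t 29.35
```

```bash
python3 -m crank '[[-1,[0.13,-0.06,0],[0,0,0.05]],[-1,[0.13,-0.06,0],[0,0,0.05]]]';python3 -c "from h import *;st2()"
```

```text
time: 29.6
position: [0.5451, -0.0372, 0.0805]
ee_rot: [179.9, 0.6, -23.4]
ft_force: [-11.4, 3.5, 7.8]
grip_width: -0.0
phi 66.63387158975775  rad 23.1 tan 17.3 z 0.0805  Ftan 11.8 Frad -1.3 Fz 7.8 t 29.60
```

The force rose from 2 N to 12 N while the tip stalled at a wing angle of about 75°, so this looks like the end stop. Backing off straight away and lifting clear to check.

```bash
python3 -m crank '[[-1,[-0.6,0,0],[0,0,0]],[-1,[-0.8,0,0],[0,0,0]],[-1,[0,0,-4],[0,0,0]],[-1,[0,0,-5],[0,0,0]],[-1,[-5,0,-4],[0,0,0]],[-1,[-5,0,-2],[0,0,0]],[-1,[-5,0,0],[0,0,0]],[-1,[-5,0,0],[0,0,0]],[-1,[0,0,0],[0,0,0]]]';python3 -c "
from h import *;st2()
shot('scene','s19.png',(155,150,305,275),5)
shot('top','t19.png',(205,165,355,280),5)"
```

```text
time: 30.72
position: [0.351, 0.0468, 0.2301]
ee_rot: [180.0, 0.1, -23.2]
ft_force: [1.4, -0.3, -0.1]
grip_width: 0.003
phi 66.79171017912903  rad 23.9 tan 228.8 z 0.2301  Ftan -1.4 Frad 0.3 Fz -0.1 t 30.73
```

View pics/s19.png

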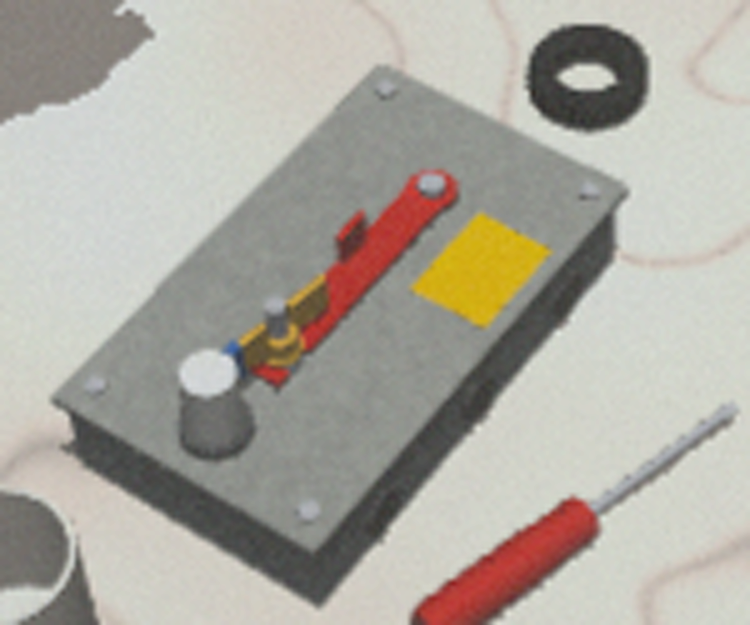

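View pics/t19.png

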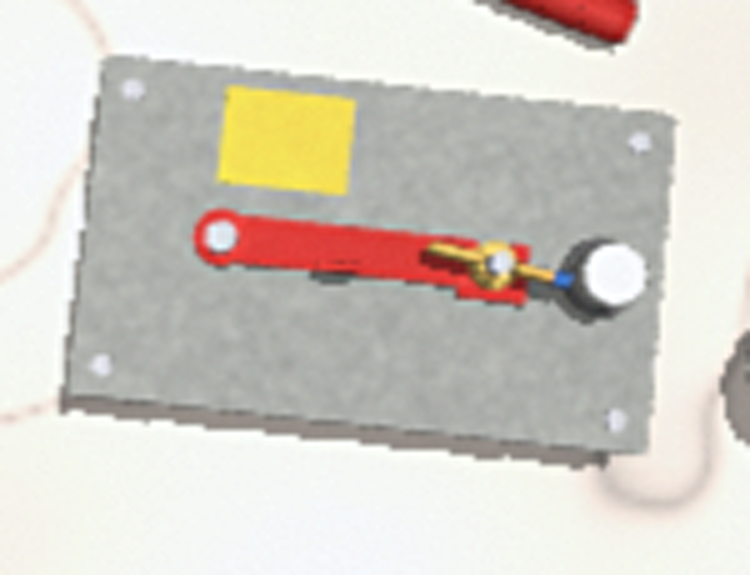

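```bash
python3 - <<'E'
from h import *
T=lambda u,v:(205+(u+.5)/5-.5,165+(v+.5)/5-.5)
S=lambda u,v:(155+(u+.5)/5-.5,150+(v+.5)/5-.5)
for n,t,s in [("plain",(430,247),(326,278)),("stud",(500,262),(275,304)),("piv",(220,236),(432,184))]:
    p,e=tri(T(*t),S(*s));print(n,p,e,np.degrees(np.arctan2(*(p[:2]-stud)[::-1])))
# wing top at z .096, outer corner 32mm, at phi 75
for f in (74,76,78):
  for z in (.096,.0975,.099):
    r=np.radians(f);q=[*(stud+.032*np.array([np.cos(r),np.sin(r)])),z];q[1]-=.0;
    pt=proj("top",q)[0];ps=proj("scene",q)[0];print(f,z,(pt-[205,165])*5+2,(ps-[155,150])*5+2)
E
```

```text
plain [ 0.5593 -0.034   0.0915] 0.00011115718221461088 76.57892012381124
stud [ 0.5512 -0.0645  0.101 ] 0.0019115115900466243 126.7091686573151
piv [0.5655 0.0597 0.0688] 0.0014836762862264978 83.73288084207805
74 0.096 [432.1048 243.5302] [327.3854 273.847 ]
74 0.0975 [432.3879 243.3474] [327.1932 271.8509]
74 0.099 [432.6719 243.164 ] [327.0005 269.8509]
76 0.096 [431.4911 245.963 ] [325.7443 272.6232]
76 0.0975 [431.7733 245.7841] [325.5505 270.6268]
76 0.099 [432.0564 245.6046] [325.3564 268.6265]
78 0.096 [430.9627 248.4171] [324.0472 271.4478]
78 0.0975 [431.2441 248.2421] [323.8519 269.4511]
78 0.099 [431.5263 248.0666] [323.6561 267.4504]
```

```bash
python3 - <<'E'
from h import *
cv2.imwrite("pics/end.png",snapshot("scene")[:,:,::-1]); o=get_obs();print(o['time'],o['ft_force'])
a=cv2.imread("pics/scene0.png").astype(int);b=cv2.imread("pics/end.png").astype(int)
for n,(x0,y0,x1,y1) in dict(mug=(130,240,185,310),screw=(235,225,305,285),tape=(255,150,290,180)).items(): print(n,np.abs(a-b)[y0:y1,x0:x1].mean())
close_job()
E
```

```text
30.875 [ 0.0619  0.9133 -0.6771]
mug 1.4476190476190476
screw 1.4535714285714285
tape 1.655873015873016
the job is handed in; nothing more can be done
```

The box is closed up and the job is handed in at 30.9 s.

- **Latch:** I pushed it by the thumb tab until the tip stalled and the force rose to about 7 N. The pictures show the slot round the stud.
- **Wing nut:** I turned it about 6.8 rad clockwise in four one-sided strokes with the fingers shut. It took about 2 N until it stopped, where the force read about 12 N at the end of the last stroke, and I backed off at once.
- **Last checks:** The wing top dropped by about 7.5 mm in the two camera views, against 6.5 mm expected for that turn. Its measured height is 91.5 mm against 96 mm nominal. That view pair read the stud top only 1 mm low in the same pictures, so picking the wing's edge by eye probably explains most of the rest. My first height estimate had put only about 4.2 rad of turning left, so I relied on the force rise and the stall to find the stop.
- **Bystanders and hand:** The mug, screwdriver and tape show no change between the first and last pictures. The hand is well clear, with no contact force beyond sensor noise.

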